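# Clamp a transformer in the one-hand ratchet bar clamp

## Task

Get the small transformer ready for soldering: stand it upright on the clamp's plate between the two orange jaw faces, with its mounting feet pointing along the jaws, and let go of it. Then squeeze the orange trigger towards the handle and let it spring back, again and again, each time with some 17 N and never over 20 N, until such squeezes no longer bring the trigger home and the jaws hold the transformer firmly without crushing it. Work the moving jaw by the trigger only, leave the trigger out and the transformer in the clamp, and do not disturb the side cutter, the spool or the parts dish.

Things in the scene. Friction and masses are not known exactly. Their poses are not given: they have to be found in the camera images.
- transformer_center (a point): centre of the small mains transformer (loose, 0.11 to 0.23 kg), 15 mm above its underside: a dark core 30 mm (x) by 36 mm (y), 30 mm high; the yellow coil former sticks out of it to 23.5 mm from the centre along +y and -y (21 mm wide, z 4..26), and below it two steel feet, 12 mm wide and 2.5 mm high, to 28 mm. Its y axis is the way they point. Carry it by the yellow ends, 47 mm apart
- transformer: the same transformer; origin at the centre of its underside, axes as above
- clamp: one-hand ratchet bar clamp lying flat, fixed to the bench on a grey plate. Origin: on the bench under the steel bar, inside the black housing. x points from the handle to the open end of the jaws, y along the bar to the moving jaw. In this frame (mm): plate's top z = 8, x -22..90, y -52..124; housing x -22..28, y -41..25, top z = 44 (red ratchet release tab on top: leave it alone)
- fixed_face (a point): middle of the fixed jaw's orange face, 30 wide, 26 high (mm); in the clamp's frame at x = 60, y = 26, z = 25; it looks along +y. Its black arm is x 23..87, y 7..22, top z = 44. Axes as the clamp's
- nest (a point): point on the plate's top (8 mm above the bench) where the middle of the clamped transformer ends: clamp frame x = 60, y = 41. Stand the transformer upright here or up to 10 mm further along +y, half-way between the faces, feet along the clamp's x (either way round); the pad then pushes it up to the fixed jaw. Axes as the clamp's
- pad_face (a point): middle of the face of the moving orange pad (30 wide, 26 high); it presses towards -y, the clamp's axes. Fully open it is at y = 80 mm in the clamp's frame; it starts at 68 to 78, so 42 to 52 mm from the fixed face. One full squeeze brings it in by 4 to 7 mm. It sits on a spring of 6.5 N per mm in the moving jaw and can sink 9 mm; properly clamped it has sunk 4 to 8 mm
- clamp_pad: the moving orange pad itself; origin at pad_face
- clamp_bar: steel bar with the black arm of the moving jaw (clamp frame x -16..88 mm, 19 mm behind the pad's face, top z = 44); origin on the bar's centre line, 25 mm high, its y = -(travel). Its teeth are 3 mm apart and a pawl keeps the bar from going back: on letting go it gives back up to 3 mm, that is up to 20 N of clamping
- trigger_front (a point): where the orange trigger is squeezed: on the front face of this lever (10 mm thick, z 13..39 mm over the bench), 26 mm above the bench, 93 mm from its pin; its y axis points out of the front, away from the handle. Trigger out, it is 49 mm (along the clamp's y) from handle_back; home, 27 mm. Free bench before it and behind the handle
- handle_back (a point): back face of the fixed black handle opposite trigger_front, 26 mm above the bench; the handle is 14 mm thick, z 12..40, and the trigger lies on its +y side; axes as the clamp's. The handle cannot move: close two fingers over handle and trigger, centred 14 to 20 mm along +y from here, or hook the trigger and pull it
- trigger (a joint): trigger angle, rad: 0 out (it springs back with about 2.2 N at trigger_front), 0.24 home. Leverage about 3 to 1: F newtons at trigger_front press the part with about 3.2 x (F - 3) N. Squeezes of 15 to 18 N, repeated until two in a row stall at the same angle short of home, leave the proper hold; 12 N is too little, over 20 N crushes
- side_cutter: side cutter with red grips, 136 x 54 x 12 mm, lying loose; origin under its middle, long axis x
- solder_spool: green and silver solder spool, 55 mm across and 45 mm high, standing loose; its axis lies at x = 11 mm, y = 24 mm in its own frame, origin on its underside
- parts_dish: round yellow parts dish, 76 mm across, 22 mm high, loose; origin under its middle
There are look-alikes about, which are no part of the job. Leave any pink or purple look-alike of the transformer alone.

How it is judged:
By the outcome, as a careful person would: the job done as asked, in the order asked, and still so for the second after the job is handed in, with the robot touching nothing.
It also fails if it takes over 72 s, if anything falls off the work surface, if the arm or the gripper's body presses on something with over 40 N, if the wrist force passes 120 N, or if a joint passes its speed limit or range.

## Robot

A 6-joint arm with a two-finger parallel gripper is mounted at the origin on a cart in front of the work surface, level with it; the furniture and walls round the work are solid. World frame = base frame: x ahead of the robot, y to its left, z up, the work surface at z = 0. Lengths are in m, angles in degrees, forces in N, time in s.
With the tool pointing down it reaches from about 0.25 to 0.725 m from the base axis. Payload 9.7 kg.
Tool frame: the origin (TCP) lies at the very end of the fingers, on their centre line; the grasp point (between the pads) lies 19 mm behind it; z points along the fingers, y is the direction in which the jaws open and shut (so a half turn about z gives the same grasp; the last joint's range is limited). The gripper opens to 85 mm and grips with 20 to 120 N. Pads are 22 mm wide; open, the fingers measure 114 mm over their backs; the gripper's body (76 mm by 85 mm) begins 54 mm behind the grasp point. The pads swing forward as they close: fully open they stand 13 mm farther back than shut.
Start: joints at [67.036, 4.979, 10.078, 95.1, 0, 90], TCP at [0.215, 0.506, 0.231] pointing down, gripper open.
Joint ranges: [-179.16, 179.16], [-48.56, 103.87], [-65.8, 70.77], [-126.05, 130.52], [-82.76, 87.17], [-180, 180]. Speed limits (degrees/s): [127.2, 127.2, 147.25, 180, 180, 180].

## Interface

Orientations are given as [roll, pitch, yaw] about the fixed x, y, z axes, in that order (R = Rz(yaw) Ry(pitch) Rx(roll)).
In Python, from workcell import bot gives the robot as it stands.
- The arm moves only by the shell command python3 -m pendant 'ROWS' [FORCE]. ROWS is JSON, a list that holds one entry, the list of rows, each a list of 7 numbers: the shift along the tool's x, y, z in cm, then the turn, a rotation vector about the tool's x, y, z in rad, then the opening in per cent of the stroke, from 0 (shut) to 100 (fully open). In form: [[[dx, dy, dz, ax, ay, az, gripper], ...]]. A call has 1 to 5 rows; each row shifts and turns the pose as measured when the row begins, along the tool's axes as they then stand; what a row does not reach is not made up. A row lasts 1/12 s, in which the tool goes at most 41.7 mm and 7.16 degrees, less where a joint would pass 70% of its speed; a pose out of reach is approached as far as the arm can. A call with a gripper value outside its range is refused whole. The fingers move at their own pace and stop on an object; FORCE is the grip in N (left out, the last holds). Time passes only in rows, so rows that do not move let the fingers close. It gives the time, the measured TCP pose, the force and the opening at its end, in the units of the state.
- bot.get_obs(): the state, without advancing time (a new reading comes with each control period).
- bot.camera(name): name is "scene" or "top"; returns the picture (384x512x3 uint8, red, green, blue); there is no depth.
- bot.get_calibration(name): a dict with "intrinsics" (3x3 intrinsics, pixels), "pose" (4x4, takes a point from camera to world coordinates). Camera axes: x right, y down, z forward; pixel columns grow to the right and rows downward; lengths in m; the calibration is good to about 2 mm. A picture is of the moment at which its call begins. get_calibration takes no time and is no camera call.
- bot.job_done(): hands the job in, once; it reports no verdict.
Trained networks look in the newest picture that a camera, given by its name, has taken for a name from the list of things; names that differ only in an ending like _2 or _b are one class to them, and where a whole thing is asked for, a point or a joint stands for the part that bears it (a point fixed in the world has none). Each returns a list of dicts, best first, with "confidence" (0 to 1); they miss things now and then, are a little off and sometimes report something else, mostly with a low value. They report only what shows in the picture. A call takes as long as a camera call. They do not tell look-alikes from the thing itself.
- bot.masks_of(camera, thing): "pixels" (384x512 bool, what is visible of it) and "extent" ([left, top, right, bottom] in pixels, round what is visible of it).
- bot.mark_of(camera, thing): "uv" ([column, row] in pixels: a listed point, or the origin of a listed thing).
The state is a dict: "time": time; "q": joint angles; "qd": joint speeds; "joint_efforts": joint torques, N m; "ee_pos": TCP position; "tcp_rot": TCP orientation; "wrist_force": force on the tool from outside, world axes, zero at the start; "torque": the same for the moment, N m; "opening": finger opening in m.
Only numpy, scipy, OpenCV 4.12 (cv2) and the standard library are available. Lean on these libraries where they do the work, as an engineer would, in place of code of your own. Each camera call takes 0.05 s, during which the arm holds its last target. There are 200 camera calls.

## Working session

There is one attempt and no reset: what is moved stays moved. The work goes in short steps, Python scripts to look and compute and a shell command to move; the robot and the scene stay as the last step left them, time stands still between calls to the robot, and variables do not carry over. Pictures are saved under pics/ and viewed, about 8 in all and at most 12, crops included, and the job is handed in when it is done.

```bash
ls; mkdir -p pics
cat > h.py <<'E'
import numpy as np, cv2
from workcell import bot
def cal(c):
    k=bot.get_calibration(c); return np.array(k["intrinsics"]),np.array(k["pose"])
def world(c,uv,z):
    K,T=cal(c); d=T[:3,:3]@np.linalg.solve(K,[uv[0],uv[1],1]); o=T[:3,3]
    return o+d*(z-o[2])/d[2]
def pix(c,p):
    K,T=cal(c); q=K@(T[:3,:3].T@(np.array(p)-T[:3,3])); return q[:2]/q[2]
def save(im,n): cv2.imwrite('pics/'+n,im[:,:,::-1])
E
python3 - <<'E'
from h import *
for c in ("scene","top"):
    im=bot.camera(c); save(im,c+'0.png')
    K,T=cal(c); print(c,T[:3,3].round(3),T[:3,2].round(2),K[0,0])
    for t,z in dict(transformer_center=.015,transformer=0,clamp=0,fixed_face=.025,nest=.008,pad_face=.025,trigger_front=.026,handle_back=.026,side_cutter=0,solder_spool=0,parts_dish=0,clamp_bar=.025).items():
        print(t,[(round(m["confidence"],2),np.round(m["uv"]).tolist(),world(c,m["uv"],z)[:2].round(3).tolist()) for m in bot.mark_of(c,t)[:4]])
print(bot.get_obs())
a=np.hstack([cv2.imread('pics/scene0.png'),cv2.imread('pics/top0.png')])
E
```

```text
pics
scene [-0.043 -0.932  0.67 ] [ 0.49  0.67 -0.56] 445.07567149593854
transformer_center [(0.8, [230.0, 169.0], [0.505, -0.021]), (0.67, [209.0, 157.0], [0.493, 0.073]), (0.64, [193.0, 152.0], [0.471, 0.129])]
transformer [(0.76, [189.0, 150.0], [0.478, 0.17]), (0.69, [207.0, 162.0], [0.485, 0.072]), (0.49, [229.0, 175.0], [0.498, -0.026])]
clamp [(0.72, [313.0, 235.0], [0.507, -0.362]), (0.23, [399.0, 259.0], [0.6, -0.535])]
fixed_face [(0.96, [342.0, 231.0], [0.548, -0.415]), (0.32, [223.0, 213.0], [0.374, -0.192])]
nest [(0.74, [351.0, 230.0], [0.58, -0.412])]
pad_face [(0.55, [350.0, 217.0], [0.599, -0.389])]
trigger_front [(0.8, [290.0, 216.0], [0.491, -0.3])]
handle_back [(0.82, [282.0, 223.0], [0.459, -0.31])]
side_cutter [(0.91, [220.0, 213.0], [0.385, -0.159])]
solder_spool [(0.73, [241.0, 140.0], [0.64, 0.122]), (0.7, [348.0, 231.0], [0.581, -0.402])]
parts_dish [(0.77, [398.0, 260.0], [0.594, -0.537])]
clamp_bar [(0.64, [314.0, 228.0], [0.505, -0.367])]
top [ 0.413 -0.191  1.169] [ 0.09 -0.01 -1.  ] 454.6236495694214
transformer_center [(0.57, [249.0, 232.0], [0.394, -0
[... 1010 characters left out ...]
 [0.547, -0.412]), (0.4, [338.0, 155.0], [0.592, -0.385])]
{'time': 1.3, 'q': array([6.70358700e+01, 4.97964252e+00, 1.00767149e+01, 9.50964060e+01,
       7.31606979e-04, 9.00017175e+01]), 'qd': array([ 0.03819794,  0.02154848, -0.05409023,  0.03881335, -0.02371456,
        0.03036913]), 'joint_efforts': array([-3.20690480e-03, -5.20096779e+01,  4.64861119e+01,  1.59831565e-03,
       -1.31886682e-04,  9.07742361e-06]), 'ee_pos': array([0.21458631, 0.50642424, 0.23126358]), 'tcp_rot': array([ 1.79999334e+02, -7.31626955e-04,  1.57034153e+02]), 'wrist_force': array([0.11891491, 0.83891057, 0.21185653]), 'torque': array([-0.05545868,  0.01026374,  0.01070271]), 'opening': 0.08568331070110771}
```

Run:
```python
from h import *
t=cv2.imread('pics/top0.png')
cv2.imwrite('pics/v1.png',cv2.resize(t[90:300,90:450],(792,462),interpolation=cv2.INTER_CUBIC))
s=cv2.imread('pics/scene0.png')
cv2.imwrite('pics/v2.png',cv2.resize(s[110:300,160:430],(792,557),interpolation=cv2.INTER_CUBIC))
```

```text
(no output)
```

View pics/v1.png

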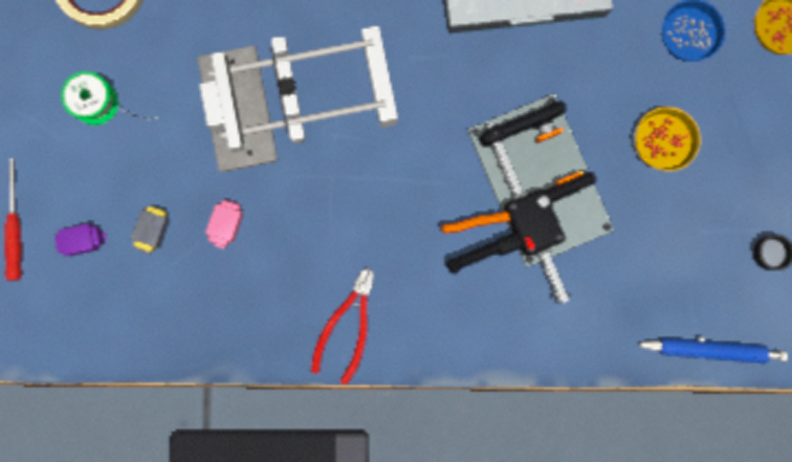

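View pics/v2.png

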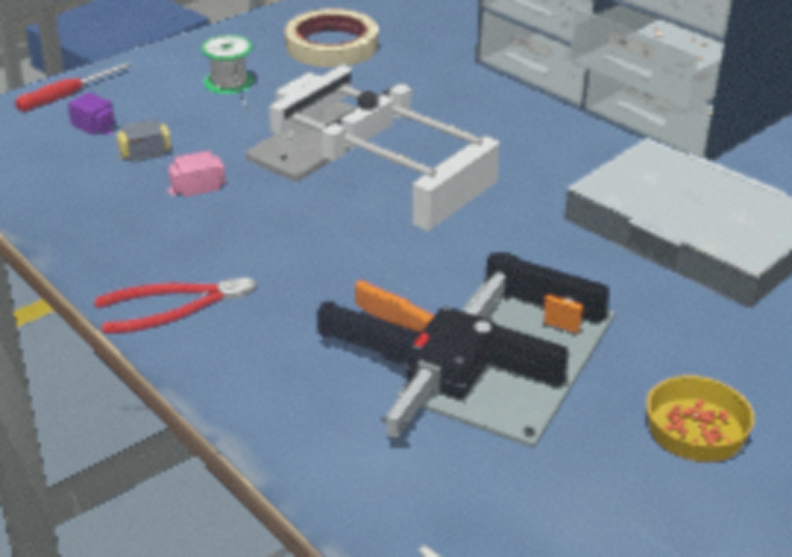

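The top crop shows three candidates: purple at (125,199), grey with yellow ends at (158,194) and pink at (193,190). The grey one, with its dark core and yellow ends, is the transformer; the other two are look-alikes. The clamp's plate corners in the crop are about (470,128), (557,95) and (611,230). Next I fit the poses.

```bash
cat >> h.py <<'E'
def fitclamp(obs):
    # obs: list of (cam, uv, clamp-frame xyz in m); returns x,y,yaw
    from scipy.optimize import least_squares
    def f(p):
        c,s=np.cos(p[2]),np.sin(p[2]); r=[]
        for cam,uv,q in obs: r+=list(pix(cam,[p[0]+c*q[0]-s*q[1],p[1]+s*q[0]+c*q[1],q[2]])-np.array(uv))
        return r
    o=least_squares(f,[.5,-.36,np.radians(-68)],loss='soft_l1'); return o.x,np.array(o.fun).reshape(-1,2).round(1)
E
python3 - <<'E'
from h import *
cr=lambda u,v:(90+u/2.2,90+v/2.2)
cs=lambda u,v:(160+u/2.933,110+v/2.933)
m=1e-3
P=lambda *a:np.array(a)*m
obs=[("top",cr(470,128),P(-22,124,8)),("top",cr(557,95),P(90,124,8)),("top",cr(611,230),P(90,-52,8)),
("top",(346,170),P(60,26,25)),("scene",(342,231),P(60,26,25)),("top",(343,165),P(60,41,8)),
("scene",cs(537,443),P(90,-52,8)),("scene",cs(613,313),P(90,124,8)),("scene",(313,235),P(0,0,0))]
p,r=fitclamp(obs); print(p[:2],np.degrees(p[2]),r.tolist())
c,s=np.cos(p[2]),np.sin(p[2])
w=lambda x,y:(p[0]+(c*x-s*y)*m,p[1]+(s*x+c*y)*m)
inv=lambda X:(np.array([[c,s],[-s,c]])@(np.array(X)-p[:2])/m).round(1)
print("nest",w(60,41),"nest+6",w(60,47))
for n,X in dict(hb_s=(.459,-.310),hb_t=(.456,-.312),tf_s=(.491,-.3),tf_t=(.501,-.292),pad_s=(.599,-.389),pad_t=(.603,-.394)).items(): print(n,inv(X))
# transformer yaw
for cam in ("top","scene"):
    bot.camera(cam)
    for d in bot.masks_of(cam,"transformer"):
        px=np.argwhere(d["pixels"])[:,::-1].astype(float)
        wp=np.array([world(cam,u,.026)[:2] for u in px])
        (cx,cy),(a,b),g=cv2.minAreaRect((wp*1000).astype(np.float32))
        print(cam,round(d["confidence"],2),px.mean(0).round(),"rect",round(cx),round(cy),round(a),round(b),round(g,1))
im=cv2.imread('pics/top0.png')
# yellow ends & clamp overlay
Z=cv2.resize(im[175:215,138:178],(400,400),interpolation=cv2.INTER_CUBIC)
hsv=cv2.cvtColor(im,cv2.COLOR_BGR2HSV); y=cv2.inRange(hsv,(20,90,90),(35,255,255)); y[:175]=0;y[215:]=0;y[:,:138]=0;y[:,178:]=0
n,_,st,ce=cv2.connectedComponentsWithStats(y)
for i in range(1,n): print(st[i,4],ce[i],world("top",ce[i],.026)[:2])
big=cv2.resize(im[120:240,280:400],(400,400),interpolation=cv2.INTER_CUBIC)
def dot(q,col):
    u=(pix("top",[*w(q[0],q[1]),q[2]*m])-[280,120])*400/120; cv2.circle(big,tuple(int(v) for v in u),3,col,-1)
for q in [(-22,124,8),(90,124,8),(90,-52,8),(-22,-52,8)]: dot(q,(0,0,255))
for q in [(45,26,38),(75,26,38),(45,78,38),(75,78,38)]: dot(q,(255,0,255))
for q in [(-22,-41,44),(28,-41,44),(28,25,44),(-22,25,44)]: dot(q,(0,255,0))
cv2.imwrite('pics/v3.png',np.hstack([big,Z]))
E
```

```text
[ 0.50523766 -0.3651301 ] -67.6913785101696 [[-1.2, -0.4], [-0.8, -1.2], [1.1, 0.4], [1.6, 0.4], [0.5, -1.7], [1.1, 0.8], [-2.3, -0.5], [0.5, -0.9], [-0.2, 0.8]]
nest (np.float64(0.5659446350986571), np.float64(-0.40507584988071704)) nest+6 (np.float64(0.5714955507578122), np.float64(-0.40279827763269815))
hb_s [-68.6 -21.8]
hb_t [-67.8 -25.4]
tf_s [-65.7  11.6]
tf_t [-69.3  23.8]
pad_s [57.7 77.7]
pad_t [63.8 79.5]
top 0.78 [126. 199.] rect 475 147 32 55 14.7
top 0.66 [158. 193.] rect 489 67 34 51 73.3
top 0.57 [192. 192.] rect 494 -18 37 51 77.4
scene 0.73 [191. 148.] rect 468 135 91 45 61.7
scene 0.64 [209. 158.] rect 481 53 74 49 59.9
scene 0.64 [227. 169.] rect 489 -32 73 50 58.0
26 [160.61538462 185.69230769] [0.50809501 0.06113004]
24 [154.875      201.58333333] [0.46791172 0.07431462]
```

View pics/v3.png

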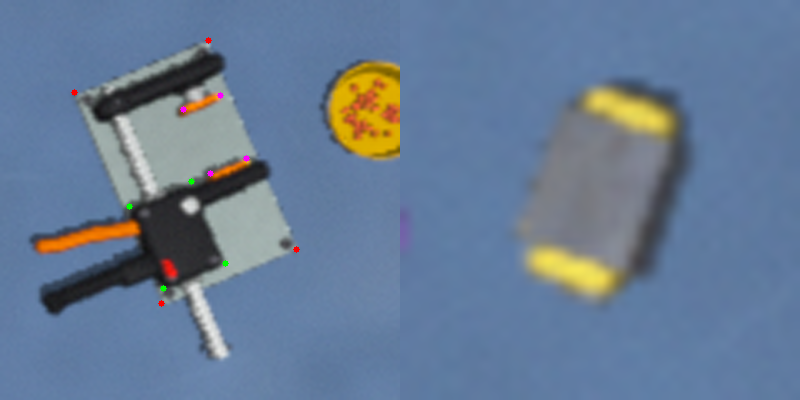

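The overlay agrees to about 1 px (2–3 mm). The right-hand crop confirms the grey-and-yellow part as the transformer, centred at (0.488, 0.068) with its axis at about −18°. A planner script will print the rows for me to type.

```bash
cat >> h.py <<'E'
def plan(x,y,z,yaw,n=None,g=100):
    o=bot.get_obs(); p=np.array(o["ee_pos"]); yw=o["tcp_rot"][2]; t=np.array([x,y,z])
    dy=(yaw-yw+180)%360-180; d=t-p
    n=n or int(max(np.ceil(np.linalg.norm(d)/.038),np.ceil(abs(dy)/6.5),1)); rows=[]
    for i in range(n):
        a=np.radians(yw+dy*i/n); X=np.array([np.cos(a),np.sin(a)]);Y=np.array([np.sin(a),-np.cos(a)])
        rows.append([round(float(v),2) for v in (d[:2]@X/n*100,d[:2]@Y/n*100,-d[2]/n*100)]+[0,0,round(float(-np.radians(dy)/n),3),g])
    print("from",p.round(4),round(yw,1),"d",d.round(4),"rows",n)
    for i in range(0,n,5): print(str([rows[i:i+5]]).replace(' ',''))
def st():
    o=bot.get_obs(); print(round(o["time"],2),o["ee_pos"].round(4),o["tcp_rot"].round(2),"F",o["wrist_force"].round(1),"op",round(o["opening"]*1000,1))
E
python3 -c "
from h import *
plan(.488,.068,.10,71.8)"
```

```text
from [0.2145 0.5064 0.2313] 157.0 d [ 0.2735 -0.4384 -0.1313] rows 15
[[[-2.82,-1.98,0.88,0,0,0.099,100],[-3.0,-1.69,0.88,0,0,0.099,100],[-3.15,-1.39,0.88,0,0,0.099,100],[-3.28,-1.07,0.88,0,0,0.099,100],[-3.36,-0.74,0.88,0,0,0.099,100]]]
[[[-3.42,-0.4,0.88,0,0,0.099,100],[-3.44,-0.06,0.88,0,0,0.099,100],[-3.43,0.28,0.88,0,0,0.099,100],[-3.39,0.62,0.88,0,0,0.099,100],[-3.31,0.95,0.88,0,0,0.099,100]]]
[[[-3.2,1.28,0.88,0,0,0.099,100],[-3.06,1.59,0.88,0,0,0.099,100],[-2.89,1.88,0.88,0,0,0.099,100],[-2.69,2.16,0.88,0,0,0.099,100],[-2.46,2.41,0.88,0,0,0.099,100]]]
```

```bash
python3 -m pendant '[[[-2.8,-2.0,0.9,0,0,0.1,100],[-3.0,-1.7,0.9,0,0,0.1,100],[-3.15,-1.4,0.9,0,0,0.1,100],[-3.3,-1.1,0.9,0,0,0.1,100],[-3.4,-0.7,0.9,0,0,0.1,100]]]'
python3 -m pendant '[[[-3.4,-0.4,0.9,0,0,0.1,100],[-3.4,-0.1,0.9,0,0,0.1,100],[-3.4,0.3,0.9,0,0,0.1,100],[-3.4,0.6,0.9,0,0,0.1,100],[-3.3,0.9,0.9,0,0,0.1,100]]]'
python3 -m pendant '[[[-3.2,1.3,0.9,0,0,0.1,100],[-3.1,1.6,0.9,0,0,0.1,100],[-2.9,1.9,0.9,0,0,0.1,100],[-2.7,2.2,0.9,0,0,0.1,100],[-2.5,2.4,0.9,0,0,0.1,100]]]'
python3 -c "
from h import *
plan(.488,.068,.08,71.8)"
```

```text
time: 1.92
ee_pos: [0.3051, 0.3595, 0.1844]
tcp_rot: [179.9, -0.1, 127.9]
wrist_force: [1.8, -0.4, 0.6]
opening: 0.0856
time: 2.33
ee_pos: [0.394, 0.2043, 0.1375]
tcp_rot: [179.8, -0.2, 97.9]
wrist_force: [1.0, 0.9, 0.4]
opening: 0.0856
time: 2.75
ee_pos: [0.4811, 0.044, 0.0912]
tcp_rot: [179.8, -0.5, 67.7]
wrist_force: [1.2, 1.2, -0.7]
opening: 0.0853
from [0.4811 0.044  0.0912] 67.7 d [ 0.0069  0.024  -0.0112] rows 1
[[[2.48,-0.27,1.12,0,0,-0.071,100]]]
```

```bash
python3 -m pendant '[[[2.5,-0.3,1.1,0,0,-0.07,100],[0,0,0,0,0,0,100]]]'
python3 - <<'E'
from h import *
plan(.488,.068,.003,71.8,n=4)
im=bot.camera("scene"); s=im[110:210,160:300]; save(cv2.resize(s,(784,560),interpolation=cv2.INTER_CUBIC),'v4.png')
E
```

```text
time: 2.92
ee_pos: [0.4906, 0.0583, 0.0781]
tcp_rot: [179.7, -0.3, 70.5]
wrist_force: [-0.2, 0.1, -0.0]
opening: 0.0853
from [0.4906 0.0583 0.0781] 70.5 d [-0.0026  0.0097 -0.0751] rows 4
[[[0.21,-0.14,1.88,0,0,-0.006,100],[0.21,-0.14,1.88,0,0,-0.006,100],[0.21,-0.14,1.88,0,0,-0.006,100],[0.21,-0.14,1.88,0,0,-0.006,100]]]
```

View pics/v4.png

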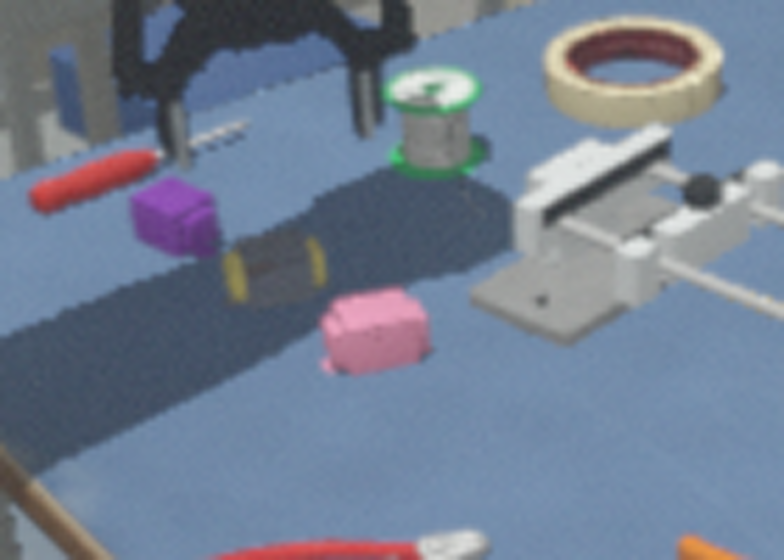

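The fingers straddle the transformer in line with its axis, and pink and purple are clear to the sides. Descending.

```bash
python3 -m pendant '[[[0.3,-0.1,1.6,0,0,-0.01,100],[0.2,-0.1,1.6,0,0,-0.01,100],[0.2,-0.1,1.6,0,0,0,100],[0,0,0,0,0,0,100]]]'
python3 -c "
from h import *
plan(.488,.068,.003,71.8)"
```

```text
time: 3.3
ee_pos: [0.4907, 0.0652, 0.0317]
tcp_rot: [179.5, -0.3, 71.5]
wrist_force: [-0.7, -0.0, -0.1]
opening: 0.0856
from [0.4907 0.0652 0.0317] 71.5 d [-0.0027  0.0028 -0.0287] rows 1
[[[0.18,-0.34,2.87,0,0,-0.004,100]]]
```

```bash
python3 -m pendant '[[[0.2,-0.3,1.5,0,0,0,100],[0,0,1.2,0,0,0,100],[0,0,0,0,0,0,100]]]'
python3 -m pendant '[[[0,0,0,0,0,0,40],[0,0,0,0,0,0,40],[0,0,0,0,0,0,40],[0,0,0,0,0,0,40],[0,0,0,0,0,0,40]]]' 40
python3 -m pendant '[[[0,0,0,0,0,0,40],[0,0,0,0,0,0,40],[0,0,0,0,0,0,40]]]' 40
```

```text
time: 3.55
ee_pos: [0.489, 0.0693, 0.0063]
tcp_rot: [179.4, -0.4, 71.7]
wrist_force: [-1.4, 0.6, -0.5]
opening: 0.0857
time: 3.97
ee_pos: [0.4905, 0.0696, 0.0103]
tcp_rot: [179.2, -0.4, 71.7]
wrist_force: [0.4, -0.3, -1.2]
opening: 0.0459
time: 4.22
ee_pos: [0.4908, 0.0695, 0.0108]
tcp_rot: [179.2, -0.5, 71.7]
wrist_force: [0.7, -1.0, -1.7]
opening: 0.0461
```

```bash
python3 -m pendant '[[[0,0,-1,0,0,0,40],[0,0,-2.5,0,0,0,40],[0,0,-3,0,0,0,40],[0,0,-2,0,0,0,40],[0,0,0,0,0,0,40]]]' 40
python3 - <<'E'
from h import *
st()
im=bot.camera("scene"); s=im[90:190,150:290]; save(cv2.resize(s,(784,560),interpolation=cv2.INTER_CUBIC),'v5.png')
plan(.5715,-.403,.14,22.3,g=40)
E
```

```text
time: 4.63
ee_pos: [0.4873, 0.0688, 0.0994]
tcp_rot: [179.4, -0.3, 71.7]
wrist_force: [0.4, 0.2, -0.9]
opening: 0.0458
4.63 [0.4873 0.0688 0.0994] [179.41  -0.33  71.69] F [ 0.4  0.2 -0.9] op 45.8
from [0.487  0.0688 0.0978] 71.7 d [ 0.0845 -0.4718  0.0422] rows 13
[[[-3.24,1.76,-0.32,0,0,0.066,40],[-3.12,1.97,-0.32,0,0,0.066,40],[-2.98,2.17,-0.32,0,0,0.066,40],[-2.83,2.36,-0.32,0,0,0.066,40],[-2.67,2.54,-0.32,0,0,0.066,40]]]
[[[-2.49,2.72,-0.32,0,0,0.066,40],[-2.31,2.88,-0.32,0,0,0.066,40],[-2.11,3.02,-0.32,0,0,0.066,40],[-1.91,3.16,-0.32,0,0,0.066,40],[-1.69,3.27,-0.32,0,0,0.066,40]]]
[[[-1.47,3.38,-0.32,0,0,0.066,40],[-1.25,3.47,-0.32,0,0,0.066,40],[-1.01,3.55,-0.32,0,0,0.066,40]]]
```

View pics/v5.png

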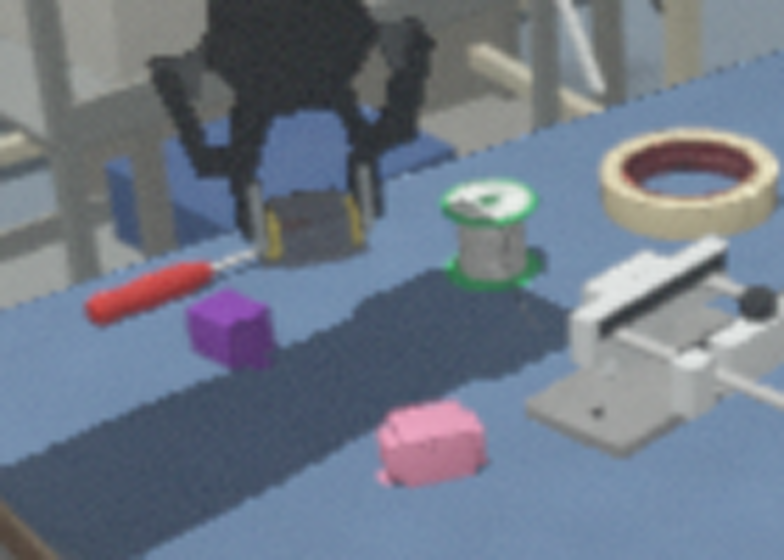

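The transformer is held level by the yellow ends. Carrying it over the nest.

```bash
python3 -m pendant '[[[-3.2,1.8,-0.4,0,0,0.066,40],[-3.1,2.0,-0.4,0,0,0.066,40],[-3.0,2.2,-0.4,0,0,0.066,40],[-2.8,2.4,-0.3,0,0,0.066,40],[-2.7,2.5,-0.3,0,0,0.066,40]]]'
python3 -m pendant '[[[-2.5,2.7,-0.3,0,0,0.066,40],[-2.3,2.9,-0.3,0,0,0.066,40],[-2.1,3.0,-0.3,0,0,0.066,40],[-1.9,3.2,-0.3,0,0,0.066,40],[-1.7,3.3,-0.3,0,0,0.066,40]]]'
python3 -m pendant '[[[-1.5,3.4,-0.3,0,0,0.066,40],[-1.2,3.5,-0.3,0,0,0.066,40],[-0.5,1.5,0,0,0,0.066,40],[0,0,0,0,0,0,40]]]'
python3 -c "
from h import *
plan(.5715,-.403,.09,22.3,g=40)"
```

```text
time: 5.1
ee_pos: [0.5195, -0.1123, 0.1125]
tcp_rot: [179.8, -0.4, 52.8]
wrist_force: [0.5, 0.7, -1.0]
opening: 0.0461
time: 5.52
ee_pos: [0.5494, -0.3031, 0.1212]
tcp_rot: [-179.7, -0.3, 32.9]
wrist_force: [1.3, 1.3, -0.9]
opening: 0.046
time: 5.85
ee_pos: [0.5614, -0.403, 0.1195]
tcp_rot: [-179.4, 0.1, 20.5]
wrist_force: [1.0, 0.0, -1.5]
opening: 0.0461
from [ 0.5614 -0.403   0.1195] 20.5 d [ 0.0101 -0.     -0.0295] rows 1
[[[0.95,0.36,2.95,0,0,-0.032,40]]]
```

```bash
python3 -m pendant '[[[0.5,0.2,1.5,-0.01,0,-0.03,40],[0.4,0.1,1.5,0,0,0,40],[0,0,0,0,0,0,40],[0,0,0,0,0,0,40]]]'
python3 - <<'E'
from h import *
st(); plan(.5715,-.403,.06,22.3,g=40)
a=bot.camera("top")[120:220,290:390]; b=bot.camera("scene")[170:270,290:390]
save(cv2.resize(np.hstack([a,b]),(800,400),interpolation=cv2.INTER_CUBIC),'v6.png')
E
```

```text
time: 6.18
ee_pos: [0.569, -0.4024, 0.0834]
tcp_rot: [-179.6, 0.2, 22.3]
wrist_force: [-0.1, -0.4, -1.5]
opening: 0.0459
6.18 [ 0.569  -0.4024  0.0834] [-179.63    0.24   22.27] F [-0.1 -0.4 -1.5] op 45.9
from [ 0.569  -0.4024  0.0834] 22.3 d [ 0.0025 -0.0006 -0.0234] rows 1
[[[0.21,0.15,2.34,0,0,-0.001,40]]]
```

View pics/v6.png

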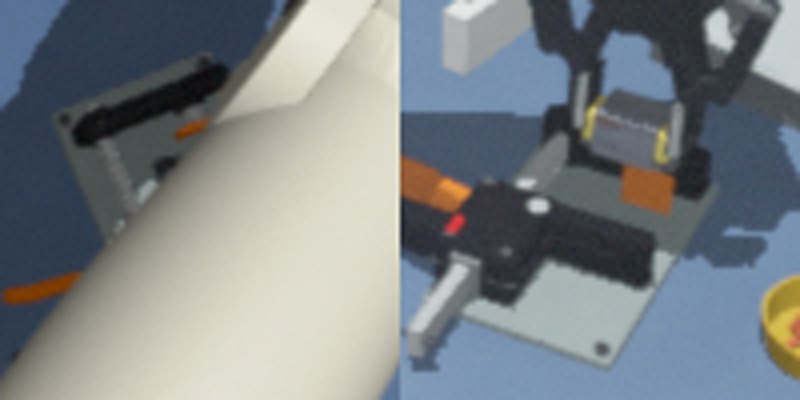

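Run:
```python
from h import *
m=1e-3;p=np.array([.50524,-.36513]);a=np.radians(-67.69);c,s=np.cos(a),np.sin(a)
w=lambda x,y:(p[0]+(c*x-s*y)*m,p[1]+(s*x+c*y)*m)
for y in (70,74,76,78): print(y,pix("scene",[*w(60,y),.025]))
print("pad corners77",[pix("scene",[*w(x,77),z]).round(1).tolist() for x,z in ((45,.038),(75,.038),(45,.012),(75,.012))])
print("plate",pix("scene",[*w(90,-52),.008]),pix("scene",[*w(90,124),.008]))
for z in (.083,.093,.103): print("tcp",z,pix("scene",[.569,-.4024,z]))
im=bot.camera("scene"); hsv=cv2.cvtColor(im,cv2.COLOR_RGB2HSV)
o=cv2.inRange(hsv,(5,150,60),(18,255,255)); n,_,stt,ce=cv2.connectedComponentsWithStats(o)
for i in range(1,n):
    if stt[i,4]>20: print("orange",stt[i],ce[i])
yl=cv2.inRange(hsv,(20,90,70),(35,255,255)); n,_,stt,ce=cv2.connectedComponentsWithStats(yl)
for i in range(1,n):
    if stt[i,4]>8: print("yellow",stt[i],ce[i])
for e in (-1,1): # predicted end faces centre
    d=np.array([np.sin(np.radians(22.3)),-np.cos(np.radians(22.3))])*.021*e
    print("pred yel",[pix("scene",[.569+d[0],-.4024+d[1],z]).round(1).tolist() for z in (.083,.093)])
```

```text
70 [349.83545035 218.6834687 ]
74 [350.48289334 217.75031152]
76 [350.8052925  217.28563879]
78 [351.12681491 216.82222974]
pad corners77 [[345.4, 210.7], [357.6, 214.6], [344.5, 219.5], [356.5, 223.4]]
plate [340.81635014 260.57344305] [369.50697357 215.85838531]
tcp 0.083 [347.27337123 203.99810694]
tcp 0.093 [347.65581664 200.32677357]
tcp 0.103 [348.04267017 196.61312389]
orange [282 207  26  16 183] [293.41530055 214.59562842]
orange [346 212  13  11 106] [351.6509434  216.75471698]
orange [387 246  20  16 121] [396.17355372 253.19834711]
orange [492 256  11   5  29] [496.75862069 258.4137931 ]
orange [499 261   7   9  38] [501.94736842 265.02631579]
orange [487 263  11   4  28] [491.57142857 264.53571429]
yellow [336 196   3   8  13] [337.15384615 199.61538462]
yellow [354 202   3   8  17] [355.05882353 205.70588235]
yellow [165 212  14   9  68] [170.77941176 215.82352941]
yellow [135 226  14   7  60] [140.7  228.85]
yellow [118 233  16   7  61] [124.52459016 235.73770492]
yellow [381 238  36  29 651] [398.03225806 251.80184332]
yellow [479 246  33  30 704] [495.26846591 259.97017045]
yellow [449 313  22  18 298] [459.21812081 321.61409396]
yellow [  0 321  15  14 119] [  5.98319328 328.4789916 ]
yellow [  3 341  20  17 236] [ 12.16101695 349.46186441]
yellow [ 10 365  22  19 251] [ 21.39043825 374.15936255]
pred yel [[338.4, 201.3], [338.7, 197.6]]
pred yel [[356.3, 206.8], [356.7, 203.1]]
```

Allowing for the visible front face, the yellow ends match the predicted position. Going down, slowly at the end.

```bash
python3 -m pendant '[[[0.2,0.1,2.0,-0.006,0.004,0,40],[0.1,0,2.0,0,0,0,40],[0,0,0.9,0,0,0,40],[0,0,0,0,0,0,40]]]'
python3 -c "
from h import *
plan(.5715,-.403,.021,22.3,g=40)"
```

```text
time: 6.67
ee_pos: [0.5745, -0.4029, 0.0402]
tcp_rot: [179.5, -0.3, 22.3]
wrist_force: [0.3, -1.0, -1.0]
opening: 0.046
from [ 0.5745 -0.4029  0.0402] 22.3 d [-0.003  -0.0001 -0.0192] rows 1
[[[-0.28,-0.11,1.92,0,0,0.001,40]]]
```

```bash
python3 -m pendant '[[[-0.2,-0.1,1.0,0.006,-0.003,0,40],[0,0,0.4,0,0,0,40],[0,0,0,0,0,0,40]]]'
python3 -m pendant '[[[0,0,0.3,0,0,0,40],[0,0,0,0,0,0,40]]]'
python3 -m pendant '[[[0,0,0.2,0,0,0,40],[0,0,0,0,0,0,40]]]'
python3 -c "
from h import *
st()"
```

```text
time: 6.92
ee_pos: [0.5729, -0.4031, 0.028]
tcp_rot: [179.8, -0.2, 22.4]
wrist_force: [-0.5, -0.2, -1.1]
opening: 0.0458
time: 7.08
ee_pos: [0.5731, -0.4034, 0.0257]
tcp_rot: [179.7, -0.2, 22.4]
wrist_force: [-1.1, 0.6, -1.7]
opening: 0.0464
time: 7.25
ee_pos: [0.5734, -0.4037, 0.0244]
tcp_rot: [179.7, -0.3, 22.4]
wrist_force: [-0.4, 0.2, -1.9]
opening: 0.0459
7.25 [ 0.5734 -0.4037  0.0244] [179.68  -0.26  22.35] F [-0.4  0.2 -1.9] op 45.9
```

```bash
for i in 1 ; do python3 -m pendant '[[[-0.1,0,0.3,0.003,0,0,40],[0,0,0,0,0,0,40]]]'; done
python3 -m pendant '[[[0,0,0.3,0,0,0,40],[0,0,0,0,0,0,40]]]'
python3 -m pendant '[[[0,0,0.2,0,0,0,40],[0,0,0,0,0,0,40]]]'
python3 -m pendant '[[[0,0,0.2,0,0,0,40],[0,0,0,0,0,0,40]]]'
```

```text
time: 7.42
ee_pos: [0.5727, -0.4043, 0.0217]
tcp_rot: [179.8, -0.3, 22.4]
wrist_force: [1.0, -1.2, -2.0]
opening: 0.046
time: 7.58
ee_pos: [0.5727, -0.4044, 0.0185]
tcp_rot: [179.8, -0.3, 22.3]
wrist_force: [-0.4, -0.1, -1.9]
opening: 0.0458
time: 7.75
ee_pos: [0.5732, -0.4047, 0.0177]
tcp_rot: [179.7, -0.3, 22.3]
wrist_force: [-1.0, 0.6, -0.5]
opening: 0.0461
time: 7.92
ee_pos: [0.5735, -0.4049, 0.0179]
tcp_rot: [179.6, -0.4, 22.3]
wrist_force: [-0.5, 0.1, -2.2]
opening: 0.046
```

```bash
python3 -m pendant '[[[0,0,0.4,0.003,0,0,40],[0,0,0.1,0,0,0,40]]]'
python3 -m pendant '[[[0,0,0.4,0,0,0,40],[0,0,0.1,0,0,0,40]]]'
python3 - <<'E'
from h import *
st(); b=bot.camera("scene")[170:270,290:420]
save(cv2.resize(b,(780,600),interpolation=cv2.INTER_CUBIC),'v7.png')
E
```

```text
time: 8.08
ee_pos: [0.5743, -0.4052, 0.0175]
tcp_rot: [179.6, -0.5, 22.4]
wrist_force: [0.2, -1.2, -1.5]
opening: 0.0461
time: 8.25
ee_pos: [0.575, -0.4056, 0.0175]
tcp_rot: [179.4, -0.7, 22.4]
wrist_force: [-0.2, -0.2, -1.7]
opening: 0.0458
8.25 [ 0.575  -0.4056  0.0175] [179.45  -0.69  22.37] F [-0.2 -0.2 -1.7] op 45.8
```

View pics/v7.png

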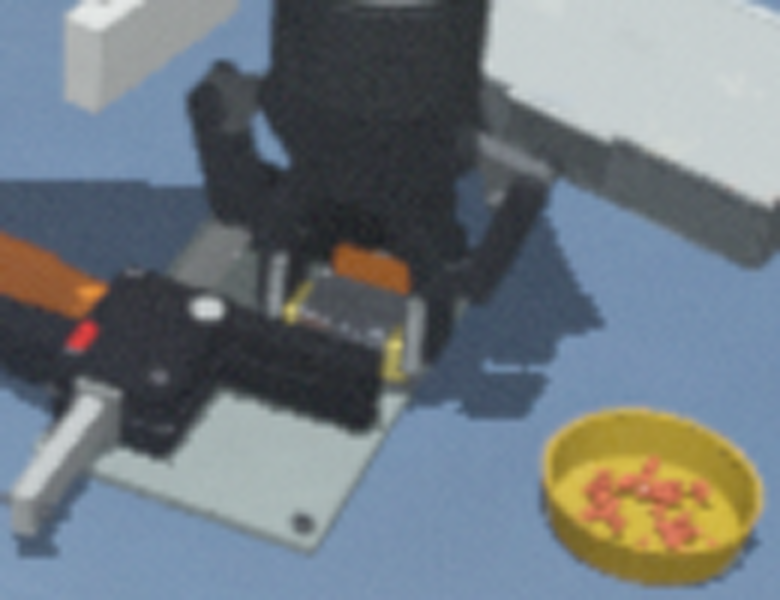

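The transformer stands on the plate between the faces. It has drifted about 3.5 mm along +x, which the picture also shows relative to the pad. I'll raise it slightly and correct.

```bash
python3 -m pendant '[[[0,0,-0.4,0.008,-0.006,0,40],[-0.2,-0.3,0,0,0.005,0,40],[0,-0.1,0,0,0,0,40],[0,0,0,0,0,0,40]]]'
python3 -c "
from h import *
plan(.5715,-.403,.019,22.3,g=40)"
```

```text
time: 8.63
ee_pos: [0.5711, -0.4022, 0.0191]
tcp_rot: [-179.9, -0.6, 22.4]
wrist_force: [-0.4, 1.1, -1.9]
opening: 0.0463
from [ 0.5711 -0.4022  0.0191] 22.4 d [ 0.0004 -0.0008 -0.0001] rows 1
[[[0.0,0.09,0.01,0,0,0.001,40]]]
```

```bash
python3 -m pendant '[[[0,0,0.2,0,0.004,0,40],[0,0,0,0,0,0,66],[0,0,0,0,0,0,66],[0,0,0,0,0,0,66],[0,0,0,0,0,0,66]]]'
python3 -m pendant '[[[0,0,-0.5,0,0,0,66],[0,0,-1.5,0,0,0,66],[0,0,-3,0,0,0,66],[0,0,-4,0,0,0,66],[0,0,-3,0,0,0,66]]]'
python3 -m pendant '[[[-4,-0.5,-0.5,0,0,-0.1,66],[-4,-1.5,0,0,0,-0.1,66],[-3.5,-2,0,0,0,-0.1,66],[-3.5,-2,0,0,0,-0.1,66],[-2,-1,0,0,0,-0.1,66]]]'
python3 - <<'E'
from h import *
st()
bot.camera("top");
for c in ("top","scene"):
    im=bot.camera(c)
    for t,z in dict(handle_back=.026,trigger_front=.026,transformer_center=.023,nest=.008,pad_face=.025,fixed_face=.025).items():
        print(c,t,[(round(m["confidence"],2),np.round(m["uv"],1).tolist(),world(c,m["uv"],z)[:2].round(4).tolist()) for m in bot.mark_of(c,t)[:4]])
    save(im,c+'8.png')
a=cv2.imread('pics/top8.png')[110:230,280:400]; b=cv2.imread('pics/scene8.png')[170:290,270:390]
cv2.imwrite('pics/v8.png',cv2.resize(np.hstack([a,b]),(800,400),interpolation=cv2.INTER_CUBIC))
E
```

```text
time: 9.05
ee_pos: [0.571, -0.4021, 0.0161]
tcp_rot: [-179.9, -0.8, 22.4]
wrist_force: [-0.5, 0.5, 0.0]
opening: 0.0563
time: 9.47
ee_pos: [0.5659, -0.4003, 0.1309]
tcp_rot: [-179.1, -0.3, 22.4]
wrist_force: [0.8, -0.3, 0.9]
opening: 0.0562
time: 9.88
ee_pos: [0.386, -0.436, 0.1451]
tcp_rot: [179.6, -0.7, 52.4]
wrist_force: [0.2, -0.9, 0.3]
opening: 0.0565
9.88 [ 0.386  -0.436   0.1451] [179.61  -0.69  52.44] F [ 0.2 -0.9  0.3] op 56.5
top handle_back [(0.56, [309.0, 210.1], [0.4505, -0.3129])]
top trigger_front [(0.5, [300.3, 193.2], [0.4928, -0.2909])]
top transformer_center [(0.75, [347.2, 162.1], [0.5735, -0.4103]), (0.56, [125.7, 197.8], [0.4768, 0.1487]), (0.55, [192.4, 187.4], [0.5049, -0.0185]), (0.17, [308.4, 209.3], [0.4526, -0.3117])]
top nest [(0.77, [345.0, 163.2], [0.5727, -0.4075])]
top pad_face []
top fixed_face [(0.97, [347.4, 170.1], [0.5528, -0.4103])]
scene handle_back [(0.64, [279.1, 221.7], [0.4566, -0.3021])]
scene trigger_front [(0.45, [350.0, 216.7], [0.5975, -0.3899])]
scene transformer_center [(0.77, [228.9, 168.0], [0.4975, -0.0275]), (0.62, [347.6, 223.5], [0.5779, -0.4017]), (0.62, [192.3, 148.5], [0.4726, 0.1341])]
scene nest [(0.75, [347.0, 232.3], [0.5682, -0.411])]
scene pad_face [(0.41, [348.7, 217.6], [0.5937, -0.3896])]
scene fixed_face [(0.66, [344.7, 233.3], [0.546, -0.4237])]
```

View pics/v8.png

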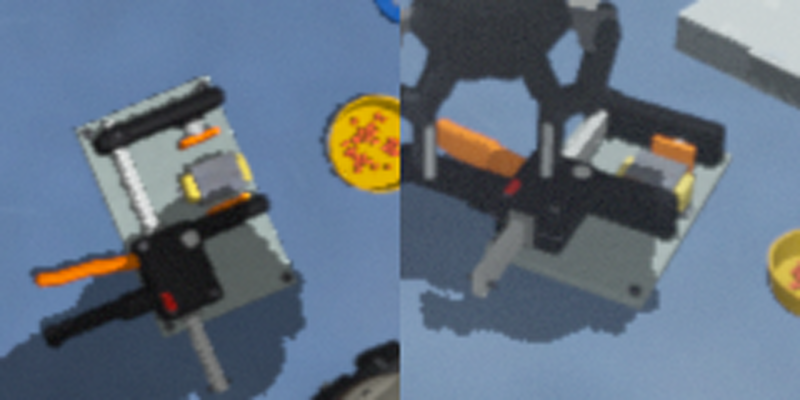

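The transformer stands on the plate, centred on the line between the faces and upright; it is yawed a few degrees, which the pad will square up. The trigger is at about (300,191) and the handle at (309,209) in the top view, with a 49 mm spacing that matches. I'll hook the trigger with the shut fingers as a post, corner towards the lever, and pull with the arm while reading the wrist force.

Run:
```python
from h import *
im=cv2.imread('pics/top8.png'); m=1e-3;p=np.array([.50524,-.36513]);a=np.radians(-67.69);c,s=np.cos(a),np.sin(a)
for y in range(-34,36,2):
    u=pix("top",[p[0]+(c*-68.5-s*y)*m,p[1]+(s*-68.5+c*y)*m,.039]); print(y,cv2.getRectSubPix(im,(1,1),tuple(map(float,u)))[0,0].tolist(),end=' ')
print(); plan(.532,-.280,.12,74.3,g=0)
```

```text
-34 [85, 65, 52] -32 [86, 67, 52] -30 [87, 67, 54] -28 [84, 65, 53] -26 [73, 58, 46] -24 [41, 32, 27] -22 [25, 21, 20] -20 [22, 22, 21] -18 [21, 20, 22] -16 [23, 23, 21] -14 [26, 22, 20] -12 [36, 27, 23] -10 [64, 51, 40] -8 [81, 63, 49] -6 [87, 67, 52] -4 [89, 69, 52] -2 [87, 67, 52] 0 [87, 67, 51] 2 [99, 77, 59] 4 [125, 97, 74] 6 [145, 111, 86] 8 [163, 124, 96] 10 [163, 127, 103] 12 [145, 122, 123] 14 [75, 105, 176] 16 [20, 117, 225] 18 [0, 124, 242] 20 [0, 120, 237] 22 [4, 103, 212] 24 [49, 82, 135] 26 [87, 75, 80] 28 [110, 84, 66] 30 [154, 119, 92] 32 [168, 128, 101] 34 [171, 129, 102] 
from [ 0.3894 -0.4358  0.1439] 52.2 d [ 0.1426  0.1558 -0.0239] rows 6
[[[3.51,0.29,0.4,0,0,-0.064,0],[3.48,0.51,0.4,0,0,-0.064,0],[3.44,0.73,0.4,0,0,-0.064,0],[3.39,0.95,0.4,0,0,-0.064,0],[3.32,1.17,0.4,0,0,-0.064,0]]]
[[[3.24,1.38,0.4,0,0,-0.064,0]]]
```

The colour profile puts the handle at y −25..−11 and the trigger at 14..24 in the clamp frame, exactly as given.

```bash
python3 -m pendant '[[[3.5,0.3,0.3,0,0,-0.064,0],[3.5,0.5,0.3,0,0,-0.064,0],[3.4,0.7,0.3,0,0,-0.064,0],[3.4,1.0,0.3,0,0,-0.064,0],[3.3,1.2,0.3,0,0,-0.064,0]]]' 80
python3 -m pendant '[[[3.2,1.4,0.3,0,0,-0.064,0],[0,0,0,0,0,0,0]]]'
python3 -c "
from h import *
plan(.532,-.280,.05,74.3,g=0)"
```

```text
time: 11.05
ee_pos: [0.5091, -0.3074, 0.1312]
tcp_rot: [179.4, -0.5, 70.5]
wrist_force: [-0.9, -0.1, 0.2]
opening: 0.0003
time: 11.22
ee_pos: [0.5371, -0.2763, 0.1279]
tcp_rot: [179.3, -0.5, 74.9]
wrist_force: [0.6, 0.2, 0.5]
opening: 0.0001
from [ 0.5371 -0.2763  0.1279] 74.9 d [-0.0051 -0.0037 -0.0779] rows 3
[[[-0.16,-0.13,2.6,0,0,0.003,0],[-0.16,-0.13,2.6,0,0,0.003,0],[-0.16,-0.13,2.6,0,0,0.003,0]]]
```

```bash
python3 -m pendant '[[[-0.2,-0.1,2.8,0.012,0.009,0,0],[-0.1,-0.1,2.8,0,0,0,0],[-0.1,-0.1,2.7,0,0,0,0],[0,0,2.0,0,0,0,0],[0,0,0,0,0,0,0]]]'
python3 -c "
from h import *
plan(.532,-.280,.014,74.3,g=0)"
```

```text
time: 11.63
ee_pos: [0.5374, -0.2755, 0.0229]
tcp_rot: [179.8, -1.0, 75.2]
wrist_force: [0.3, 0.3, -0.6]
opening: 0.0001
from [ 0.5374 -0.2755  0.0229] 75.2 d [-0.0054 -0.0045 -0.0089] rows 1
[[[-0.57,-0.4,0.89,0,0,0.016,0]]]
```

```bash
cat >> h.py <<'E'
def cs():
    o=bot.get_obs(); a=np.radians(-67.69);R=np.array([[np.cos(a),np.sin(a)],[-np.sin(a),np.cos(a)]])
    print(round(o["time"],2),"clamp xy",(R@(o["ee_pos"][:2]-[.50524,-.36513])*1e3).round(1),"z",round(o["ee_pos"][2]*1e3,1),"F xy",(R@o["wrist_force"][:2]).round(1),"Fz",round(o["wrist_force"][2],1),"rpy",o["tcp_rot"].round(1))
E
python3 -m pendant '[[[-0.6,-0.4,0.9,0,0.005,0.016,0],[0,0,0,0,0,0,0]]]' >/dev/null; python3 -c "
from h import *
cs()"
python3 -m pendant '[[[-0.37,-0.47,0,0,0,0,0],[-0.31,-0.39,0,0,0,0,0]]]' >/dev/null; python3 -c "
from h import *
cs()"
```

```text
11.8 clamp xy [-68.5  56.3] z 13.5 F xy [-0.3  0.5] Fz -0.0 rpy [179.8  -1.3  74.2]
11.97 clamp xy [-67.3  45.2] z 15.2 F xy [-0.1  0.6] Fz -0.1 rpy [179.7  -1.3  74.2]
```

```bash
c='from h import *
cs()'
python3 -m pendant '[[[-0.25,-0.31,0,0.02,-0.003,0,0],[-0.25,-0.31,0.1,0,0,0,0]]]' >/dev/null; python3 -c "$c"
python3 -m pendant '[[[-0.25,-0.31,0,0,0,0,0],[-0.25,-0.31,0,0,0,0,0]]]' >/dev/null; python3 -c "$c"
python3 -m pendant '[[[-0.25,-0.31,0,0,0,0,0],[-0.25,-0.31,0,0,0,0,0]]]' >/dev/null; python3 -c "$c"
```

```text
12.13 clamp xy [-66.3  36.7] z 16.8 F xy [-1.1  2.7] Fz 1.6 rpy [-179.2   -1.1   74.1]
12.3 clamp xy [-65.9  28.9] z 17.7 F xy [-3.3  5.7] Fz -2.7 rpy [-179.3   -1.1   74.1]
12.47 clamp xy [-65.9  20.9] z 17.8 F xy [-0.3  3.1] Fz -2.5 rpy [-179.4   -1.2   74.2]
```

```bash
c='from h import *
cs()'
python3 -m pendant '[[[-0.12,-0.16,0,0,0,0,0],[-0.12,-0.16,0,0,0,0,0]]]' >/dev/null; python3 -c "$c"
python3 -m pendant '[[[-0.12,-0.16,0,0,0,0,0],[-0.12,-0.16,0,0,0,0,0]]]' >/dev/null; python3 -c "$c"
python3 -m pendant '[[[-0.12,-0.16,0,0,0,0,0],[-0.12,-0.16,0,0,0,0,0]]]' >/dev/null; python3 -c "$c"
python3 -m pendant '[[[-0.12,-0.16,0,0,0,0,0],[-0.12,-0.16,0,0,0,0,0]]]' >/dev/null; python3 -c "$c"
```

```text
12.63 clamp xy [-65.6  16.9] z 17.9 F xy [-0.8 15.2] Fz -4.8 rpy [-179.5   -1.2   74.2]
12.8 clamp xy [-65.6  16.9] z 18.1 F xy [-1.  17.2] Fz -7.7 rpy [-180.    -1.6   74.3]
12.97 clamp xy [-65.7  17.2] z 18.2 F xy [-0.5 15.6] Fz -5.5 rpy [179.6  -1.9  74.5]
13.13 clamp xy [-65.7  17.3] z 18.3 F xy [ 0.1 15.3] Fz -6.2 rpy [179.2  -2.2  74.7]
```

A 2 mm/row push at the home stop gives a steady 15–17 N, which is a good force regulator. The first squeeze got home. Backing out, squaring up and repeating.

```bash
c='from h import *
cs()'
python3 -m pendant '[[[0.45,0.4,0.1,0.02,0.002,0,0],[0.45,0.4,0.1,0.015,0,0,0],[0.45,0.4,0.1,0,0,0,0],[0.37,0.47,0,0,0,0,0],[0.25,0.3,0,0,0,0,0]]]' >/dev/null; python3 -c "$c"
python3 -m pendant '[[[-0.25,-0.31,0,0,0,0,0],[-0.13,-0.16,0,0,0,0,0],[-0.13,-0.16,0,0,0,0,0],[-0.13,-0.16,0,0,0,0,0],[-0.13,-0.16,0,0,0,0,0]]]' >/dev/null; python3 -c "$c"
python3 -m pendant '[[[-0.13,-0.16,0,0,0,0,0],[-0.13,-0.16,0,0,0,0,0],[-0.13,-0.16,0,0,0,0,0],[-0.13,-0.16,0,0,0,0,0],[-0.13,-0.16,0,0,0,0,0]]]' >/dev/null; python3 -c "$c"
python3 -m pendant '[[[-0.13,-0.16,0,0,0,0,0],[-0.13,-0.16,0,0,0,0,0],[-0.13,-0.16,0,0,0,0,0],[-0.13,-0.16,0,0,0,0,0],[-0.13,-0.16,0,0,0,0,0]]]' >/dev/null; python3 -c "$c"
```

```text
13.55 clamp xy [-68.3  45.6] z 17.0 F xy [ 0.3 -0. ] Fz 0.0 rpy [-178.8   -2.1   74.6]
13.97 clamp xy [-69.1  33.4] z 16.7 F xy [-1.6  4. ] Fz 0.1 rpy [-178.8   -2.2   74.7]
14.38 clamp xy [-69.3  22.1] z 16.7 F xy [-1.8  4.3] Fz -0.8 rpy [-178.9   -2.3   74.7]
14.8 clamp xy [-69.   16.7] z 17.1 F xy [-2.4 17.7] Fz -5.2 rpy [-179.5   -2.8   74.9]
```

```bash
c='from h import *
cs()'
python3 -m pendant '[[[0.37,0.47,0.1,0,-0.025,0,0],[0.37,0.47,0,0,-0.024,0.005,0],[0.37,0.47,0,0,0,0,0],[0.37,0.47,0,0,0,0,0],[0.25,0.3,0,0,0,0,0]]]' >/dev/null; python3 -c "$c"
python3 -m pendant '[[[-0.25,-0.31,0,0,0,0,0],[-0.13,-0.16,0,0,0,0,0],[-0.13,-0.16,0,0,0,0,0],[-0.13,-0.16,0,0,0,0,0],[-0.13,-0.16,0,0,0,0,0]]]' >/dev/null; python3 -c "$c"
python3 -m pendant '[[[-0.13,-0.16,0,0,0,0,0],[-0.13,-0.16,0,0,0,0,0],[-0.13,-0.16,0,0,0,0,0],[-0.13,-0.16,0,0,0,0,0],[-0.13,-0.16,0,0,0,0,0]]]' >/dev/null; python3 -c "$c"
python3 -m pendant '[[[-0.13,-0.16,0,0,0,0,0],[-0.13,-0.16,0,0,0,0,0],[-0.13,-0.16,0,0,0,0,0],[-0.13,-0.16,0,0,0,0,0],[-0.13,-0.16,0,0,0,0,0]]]' >/dev/null; python3 -c "$c"
```

```text
15.22 clamp xy [-68.4  44.7] z 16.5 F xy [ 0.5 -0.1] Fz -0.4 rpy [-179.4    0.4   74.5]
15.63 clamp xy [-68.9  32.7] z 16.3 F xy [-2.2  3.4] Fz 0.6 rpy [-179.4    0.2   74.6]
16.05 clamp xy [-69.   21.2] z 16.4 F xy [-0.9  1.9] Fz -0.6 rpy [-1.794e+02  1.000e-01  7.460e+01]
16.47 clamp xy [-68.8  16.3] z 16.8 F xy [-1.7 17.8] Fz -6.6 rpy [180.   -0.4  74.8]
```

```bash
python3 -m pendant '[[[0.37,0.47,0.1,0,-0.007,0,0],[0.37,0.47,0,0,0,0.005,0],[0.37,0.47,0,0,0,0,0],[0.37,0.47,0,0,0,0,0],[0.25,0.3,0,0,0,0,0]]]' >/dev/null
python3 - <<'E'
from h import *
cs()
a=bot.camera("top"); b=bot.camera("scene")
for t in ("pad_face","transformer_center"): print(t,[(round(m["confidence"],2),np.round(m["uv"],1).tolist()) for m in bot.mark_of("scene",t)[:3]])
save(cv2.resize(np.hstack([a[120:220,290:390],b[170:270,290:390]]),(800,400),interpolation=cv2.INTER_CUBIC),'v9.png')
E
```

```text
16.88 clamp xy [-68.1  44.2] z 16.1 F xy [0.7 0.2] Fz -0.1 rpy [180.    0.2  74.3]
pad_face []
transformer_center [(0.67, [346.2, 227.4]), (0.65, [228.3, 168.8]), (0.47, [192.7, 145.3])]
```

View pics/v9.png

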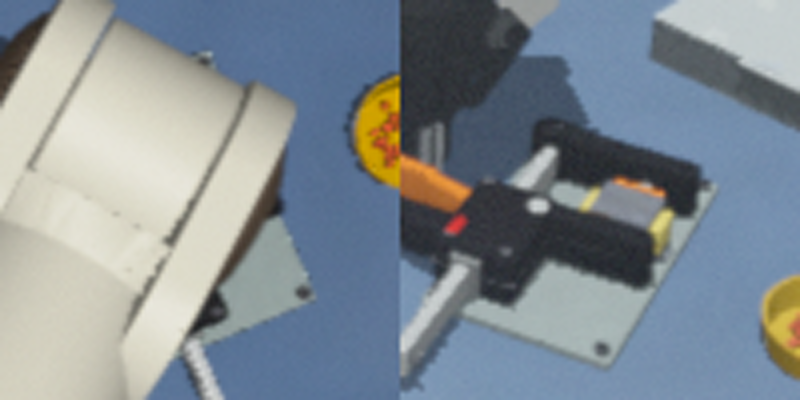

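The pad now touches the transformer, which stays upright and square and has moved towards the fixed face. Continuing.

```bash
c='from h import *
cs()'
python3 -m pendant '[[[-0.25,-0.31,0,0,0,0,0],[-0.13,-0.16,0,0,0,0,0],[-0.13,-0.16,0,0,0,0,0],[-0.13,-0.16,0,0,0,0,0],[-0.13,-0.16,0,0,0,0,0]]]' >/dev/null; python3 -c "$c"
python3 -m pendant '[[[-0.13,-0.16,0,0,0,0,0],[-0.13,-0.16,0,0,0,0,0],[-0.13,-0.16,0,0,0,0,0],[-0.13,-0.16,0,0,0,0,0],[-0.13,-0.16,0,0,0,0,0]]]' >/dev/null; python3 -c "$c"
python3 -m pendant '[[[-0.13,-0.16,0,0,0,0,0],[-0.13,-0.16,0,0,0,0,0],[-0.13,-0.16,0,0,0,0,0],[-0.13,-0.16,0,0,0,0,0],[-0.13,-0.16,0,0,0,0,0]]]' >/dev/null; python3 -c "$c"
python3 -m pendant '[[[0.37,0.47,0.1,0,-0.007,0,0],[0.37,0.47,0,0,0,0.005,0],[0.37,0.47,0,0,0,0,0],[0.37,0.47,0,0,0,0,0],[0.25,0.3,0,0,0,0,0]]]' >/dev/null; python3 -c "$c"
```

```text
17.5 clamp xy [-69.   31.2] z 16.0 F xy [-2.3  3.8] Fz -0.6 rpy [179.9  -0.   74.4]
17.92 clamp xy [-69.   20.8] z 16.1 F xy [-1.   5.6] Fz -1.0 rpy [179.8  -0.2  74.4]
18.33 clamp xy [-68.8  16.6] z 16.5 F xy [-2.  17.2] Fz -6.1 rpy [179.1  -0.7  74.6]
18.75 clamp xy [-68.2  44.5] z 16.6 F xy [-0.1  0.5] Fz -0.5 rpy [179.1  -0.2  74.3]
```

```bash
c='from h import *
cs()'
python3 -m pendant '[[[-0.25,-0.31,0,0,0,0,0],[-0.13,-0.16,0,0,0,0,0],[-0.13,-0.16,0,0,0,0,0],[-0.13,-0.16,0,0,0,0,0],[-0.13,-0.16,0,0,0,0,0]]]' >/dev/null; python3 -c "$c"
python3 -m pendant '[[[-0.13,-0.16,0,0,0,0,0],[-0.13,-0.16,0,0,0,0,0],[-0.13,-0.16,0,0,0,0,0]]]' >/dev/null; python3 -c "$c"
python3 -m pendant '[[[-0.13,-0.16,0,0,0,0,0],[-0.13,-0.16,0,0,0,0,0]]]' >/dev/null; python3 -c "$c"
python3 -m pendant '[[[-0.13,-0.16,0,0,0,0,0],[-0.13,-0.16,0,0,0,0,0],[-0.13,-0.16,0,0,0,0,0],[-0.13,-0.16,0,0,0,0,0],[-0.13,-0.16,0,0,0,0,0]]]' >/dev/null; python3 -c "$c"
python3 -m pendant '[[[0.37,0.47,0.1,0,-0.007,0,0],[0.37,0.47,0,0,0,0.005,0],[0.37,0.47,0,0,0,0,0],[0.37,0.47,0,0,0,0,0],[0.25,0.3,0,0,0,0,0]]]' >/dev/null; python3 -c "$c"
```

```text
19.17 clamp xy [-68.4  31.8] z 16.4 F xy [-2.2  4.3] Fz -0.2 rpy [179.1  -0.3  74.3]
19.42 clamp xy [-68.7  27. ] z 16.6 F xy [-2.   9.2] Fz -1.7 rpy [178.9  -0.5  74.4]
19.58 clamp xy [-68.7  24.7] z 16.7 F xy [-1.7  9.7] Fz -2.6 rpy [178.7  -0.7  74.4]
20.0 clamp xy [-68.6  20.9] z 17.0 F xy [-1.5 13. ] Fz -3.8 rpy [177.9  -1.3  74.7]
20.42 clamp xy [-68.2  49.3] z 17.9 F xy [-0.1  0.4] Fz -0.9 rpy [177.7  -0.9  74.3]
```

```bash
c='from h import *
cs()'
python3 -m pendant '[[[-0.25,-0.31,0.1,0.02,-0.008,0,0],[-0.25,-0.31,0,0.02,-0.008,0,0],[-0.13,-0.16,0,0,0,0,0],[-0.13,-0.16,0,0,0,0,0],[-0.13,-0.16,0,0,0,0,0]]]' >/dev/null; python3 -c "$c"
python3 -m pendant '[[[-0.13,-0.16,0,0,0,0,0],[-0.13,-0.16,0,0,0,0,0],[-0.13,-0.16,0,0,0,0,0],[-0.13,-0.16,0,0,0,0,0],[-0.13,-0.16,0,0,0,0,0]]]' >/dev/null; python3 -c "$c"
python3 -m pendant '[[[-0.13,-0.16,0,0,0,0,0],[-0.13,-0.16,0,0,0,0,0],[-0.13,-0.16,0,0,0,0,0],[-0.13,-0.16,0,0,0,0,0],[-0.13,-0.16,0,0,0,0,0]]]' >/dev/null; python3 -c "$c"
python3 -m pendant '[[[-0.13,-0.16,0,0,0,0,0],[-0.13,-0.16,0,0,0,0,0],[-0.13,-0.16,0,0,0,0,0],[-0.13,-0.16,0,0,0,0,0],[-0.13,-0.16,0,0,0,0,0]]]' >/dev/null; python3 -c "$c"
```

```text
20.83 clamp xy [-68.3  34.4] z 16.2 F xy [-1.   2.1] Fz 1.0 rpy [-179.6    0.    74.4]
21.25 clamp xy [-68.7  26. ] z 16.6 F xy [-0.7  8.5] Fz -3.3 rpy [-180.    -0.3   74.5]
21.67 clamp xy [-68.6  21.7] z 16.9 F xy [-1.2 12. ] Fz -3.5 rpy [179.3  -0.9  74.7]
22.08 clamp xy [-68.5  19.1] z 17.2 F xy [-0.5 13.8] Fz -3.6 rpy [178.4  -1.5  75. ]
```

```bash
c='from h import *
cs()'
python3 -m pendant '[[[-0.13,-0.16,0,0.008,-0.005,0,0],[-0.13,-0.16,0,0.008,-0.005,0,0],[-0.13,-0.16,0,0.003,0,0,0],[-0.13,-0.16,0,0.003,0,0,0],[-0.13,-0.16,0,0.003,0,0,0]]]' >/dev/null; python3 -c "$c"
python3 -m pendant '[[[-0.13,-0.16,0,0.003,0,0,0],[-0.13,-0.16,0,0.003,0,0,0],[-0.13,-0.16,0,0.003,0,0,0],[-0.13,-0.16,0,0.003,0,0,0],[-0.13,-0.16,0,0.003,0,0,0]]]' >/dev/null; python3 -c "$c"
```

```text
22.5 clamp xy [-68.6  17.5] z 17.1 F xy [-1.5 14.5] Fz -3.4 rpy [178.8  -1.7  75.4]
22.92 clamp xy [-68.8  17.2] z 17.3 F xy [-1.9 15.5] Fz -4.8 rpy [178.7  -2.5  75.8]
```

```bash
c='from h import *
cs()'
python3 -m pendant '[[[0.37,0.47,0.1,0.01,-0.02,0.01,0],[0.37,0.47,0,0.01,-0.02,0.015,0],[0.37,0.47,0,0,0,0,0],[0.37,0.47,0,0,0,0,0],[0.25,0.3,0,0,0,0,0]]]' >/dev/null; python3 -c "$c"
python3 -m pendant '[[[-0.25,-0.31,0,0,0,0,0],[-0.13,-0.16,0,0,0,0,0],[-0.13,-0.16,0,0,0,0,0],[-0.13,-0.16,0,0,0,0,0],[-0.13,-0.16,0,0,0,0,0]]]' >/dev/null; python3 -c "$c"
python3 -m pendant '[[[-0.13,-0.165,0,0,0,0,0],[-0.13,-0.165,0,0,0,0,0],[-0.13,-0.165,0,0.003,0,0,0],[-0.13,-0.165,0,0.003,-0.002,0,0],[-0.13,-0.165,0,0.003,-0.002,0,0]]]' >/dev/null; python3 -c "$c"
python3 -m pendant '[[[-0.13,-0.165,0,0.003,-0.002,0,0],[-0.13,-0.165,0,0.003,-0.002,0,0],[-0.13,-0.165,0,0.003,-0.002,0,0],[-0.13,-0.165,0,0.003,-0.002,0,0],[-0.13,-0.165,0,0.003,-0.002,0,0]]]' >/dev/null; python3 -c "$c"
python3 -m pendant '[[[-0.13,-0.165,0,0.003,-0.002,0,0],[-0.13,-0.165,0,0.003,-0.002,0,0],[-0.13,-0.165,0,0.003,-0.002,0,0],[-0.13,-0.165,0,0.003,-0.002,0,0],[-0.13,-0.165,0,0.003,-0.002,0,0]]]' >/dev/null; python3 -c "$c"
```

```text
23.33 clamp xy [-68.7  45.9] z 17.1 F xy [ 0.1 -0.2] Fz -0.4 rpy [179.7  -0.2  74.3]
23.75 clamp xy [-69.   32.6] z 16.8 F xy [-1.4  3.9] Fz 0.2 rpy [179.7  -0.4  74.3]
24.17 clamp xy [-69.5  27.4] z 17.2 F xy [-1.4 13.1] Fz -5.0 rpy [179.5  -0.8  74.5]
24.58 clamp xy [-69.6  26.2] z 17.3 F xy [-1.7 14.7] Fz -4.7 rpy [179.4  -1.   74.9]
25.0 clamp xy [-69.7  25.5] z 17.3 F xy [-1.8 14.7] Fz -5.3 rpy [179.3  -1.2  75.3]
```

```bash
c='from h import *
cs()'
python3 -m pendant '[[[-0.14,-0.18,0,0.003,-0.003,-0.003,0],[-0.14,-0.18,0,0.003,-0.003,-0.003,0],[-0.14,-0.18,0,0.003,-0.003,-0.003,0],[-0.14,-0.18,0,0.003,-0.003,-0.003,0],[-0.14,-0.18,0,0.003,-0.003,-0.003,0]]]' >/dev/null; python3 -c "$c"
python3 -m pendant '[[[-0.14,-0.18,0,0.003,-0.003,-0.003,0],[-0.14,-0.18,0,0.003,-0.003,-0.003,0],[-0.14,-0.18,0,0.003,-0.003,-0.003,0],[-0.14,-0.18,0,0.003,-0.003,-0.003,0],[-0.14,-0.18,0,0.003,-0.003,-0.003,0]]]' >/dev/null; python3 -c "$c"
```

```text
25.42 clamp xy [-70.   24.4] z 17.4 F xy [-0.8 14.1] Fz -4.9 rpy [179.1  -1.2  76.6]
25.83 clamp xy [-70.2  23.8] z 17.4 F xy [-2. 16.] Fz -4.5 rpy [178.8  -1.2  77.9]
```

```bash
c='from h import *
cs()'
python3 -m pendant '[[[-0.15,-0.18,0,0.003,-0.003,0.005,0],[-0.15,-0.18,0,0.003,-0.003,0.005,0],[-0.15,-0.18,0,0.003,-0.003,0.005,0],[-0.15,-0.18,0,0.003,-0.003,0.005,0],[-0.15,-0.18,0,0.003,-0.003,0.005,0]]]' >/dev/null; python3 -c "$c"
python3 -m pendant '[[[0.37,0.47,0.1,0.01,-0.01,0.02,0],[0.37,0.47,0.1,0.01,-0.01,0.02,0],[0.37,0.47,0,0,0,0.02,0],[0.37,0.47,0,0,0,0,0]]]' >/dev/null; python3 -c "$c"
```

```text
26.25 clamp xy [-70.   23.2] z 17.5 F xy [-1.9 16.2] Fz -6.0 rpy [178.6  -1.2  76.9]
26.58 clamp xy [-68.9  48.6] z 16.9 F xy [-0.1 -0.2] Fz -0.3 rpy [ 1.795e+02 -1.000e-01  7.320e+01]
```

Squeeze 7 stalled short of home (y about 23.2 against 16.6) at 16 N. Repeating.

```bash
c='from h import *
cs()'
python3 -m pendant '[[[-0.3,-0.38,0,0,0,-0.01,0],[-0.25,-0.31,0,0,0,-0.01,0],[-0.13,-0.16,0,0,0,0,0],[-0.13,-0.16,0,0,0,0,0],[-0.13,-0.16,0,0,0,0,0]]]' >/dev/null; python3 -c "$c"
python3 -m pendant '[[[-0.13,-0.165,0,0,0,0,0],[-0.13,-0.165,0,0,0,0,0],[-0.13,-0.165,0,0.003,0,0,0],[-0.13,-0.165,0,0.003,-0.002,0.002,0],[-0.13,-0.165,0,0.003,-0.002,0.002,0]]]' >/dev/null; python3 -c "$c"
python3 -m pendant '[[[-0.14,-0.175,0,0.003,-0.003,0.002,0],[-0.14,-0.175,0,0.003,-0.003,0.002,0],[-0.14,-0.175,0,0.003,-0.003,0.002,0],[-0.14,-0.175,0,0.003,-0.003,0.002,0],[-0.14,-0.175,0,0.003,-0.003,0.002,0]]]' >/dev/null; python3 -c "$c"
python3 -m pendant '[[[-0.14,-0.18,0,0.003,-0.003,0.002,0],[-0.14,-0.18,0,0.003,-0.003,0.002,0],[-0.14,-0.18,0,0.003,-0.003,0.002,0],[-0.14,-0.18,0,0.003,-0.003,0.002,0],[-0.14,-0.18,0,0.003,-0.003,0.002,0]]]' >/dev/null; python3 -c "$c"
```

```text
27.0 clamp xy [-69.2  31.9] z 16.6 F xy [-2.4  6.4] Fz -0.9 rpy [ 1.795e+02 -1.000e-01  7.470e+01]
27.42 clamp xy [-69.6  27.1] z 17.0 F xy [-0.5 12.7] Fz -5.9 rpy [179.3  -0.6  74.7]
27.83 clamp xy [-69.5  25.1] z 17.0 F xy [-0.8 16. ] Fz -6.1 rpy [179.1  -0.5  74.4]
28.25 clamp xy [-69.4  23.9] z 17.1 F xy [-1.4 15.7] Fz -5.9 rpy [178.9  -0.5  74.2]
```

```bash
c='from h import *
cs()'
python3 -m pendant '[[[-0.145,-0.185,0,0.003,-0.003,0.002,0],[-0.145,-0.185,0,0.003,-0.003,0.002,0],[-0.145,-0.185,0,0.003,-0.003,0.002,0],[-0.145,-0.185,0,0.003,-0.003,0.002,0],[-0.145,-0.185,0,0.003,-0.003,0.002,0]]]' >/dev/null; python3 -c "$c"
python3 -m pendant '[[[-0.145,-0.185,0,0.003,-0.003,0.002,0],[-0.145,-0.185,0,0.003,-0.003,0.002,0],[-0.145,-0.185,0,0.003,-0.003,0.002,0],[-0.145,-0.185,0,0.003,-0.003,0.002,0],[-0.145,-0.185,0,0.003,-0.003,0.002,0]]]' >/dev/null; python3 -c "$c"
python3 -m pendant '[[[-0.145,-0.185,0,0.003,-0.003,0.002,0],[-0.145,-0.185,0,0.003,-0.003,0.002,0],[-0.145,-0.185,0,0.003,-0.003,0.002,0],[-0.145,-0.185,0,0.003,-0.003,0.002,0],[-0.145,-0.185,0,0.003,-0.003,0.002,0]]]' >/dev/null; python3 -c "$c"
```

```text
28.67 clamp xy [-69.2  22.9] z 17.1 F xy [-0.4 16. ] Fz -6.6 rpy [178.6  -0.5  74. ]
29.08 clamp xy [-69.2  22.3] z 17.2 F xy [-0.  16.1] Fz -6.6 rpy [178.3  -0.6  73.9]
29.5 clamp xy [-69.  22.] z 17.3 F xy [-1.2 16.9] Fz -5.8 rpy [178.   -0.6  73.7]
```

```bash
c='from h import *
cs()'
python3 -m pendant '[[[0.37,0.47,0.1,0.015,-0.005,0,0],[0.37,0.47,0.1,0.015,-0.005,-0.01,0],[0.37,0.47,0,0,0,0,0],[0.37,0.47,0,0,0,0,0]]]' >/dev/null; python3 -c "$c"
python3 -m pendant '[[[-0.25,-0.31,0,0,0,0,0],[-0.2,-0.25,0,0,0,0,0],[-0.13,-0.16,0,0,0,0,0],[-0.13,-0.16,0,0,0,0,0],[-0.13,-0.16,0,0,0,0,0]]]' >/dev/null; python3 -c "$c"
python3 -m pendant '[[[-0.13,-0.165,0,0,0,0,0],[-0.13,-0.165,0,0,0,0,0],[-0.13,-0.165,0,0.003,0,0,0],[-0.13,-0.165,0,0.003,-0.002,0,0],[-0.13,-0.165,0,0.003,-0.002,0,0]]]' >/dev/null; python3 -c "$c"
python3 -m pendant '[[[-0.14,-0.18,0,0.003,-0.003,0,0],[-0.14,-0.18,0,0.003,-0.003,0,0],[-0.14,-0.18,0,0.003,-0.003,0,0],[-0.14,-0.18,0,0.003,-0.003,0,0],[-0.14,-0.18,0,0.003,-0.003,0,0]]]' >/dev/null; python3 -c "$c"
python3 -m pendant '[[[-0.145,-0.185,0,0.004,-0.003,0,0],[-0.145,-0.185,0,0.004,-0.003,0,0],[-0.145,-0.185,0,0.004,-0.003,0,0],[-0.145,-0.185,0,0.004,-0.003,0,0],[-0.145,-0.185,0,0.004,-0.003,0,0]]]' >/dev/null; python3 -c "$c"
```

```text
29.83 clamp xy [-68.6  47.5] z 16.5 F xy [0.2 0.3] Fz 1.1 rpy [179.5  -0.2  74.3]
30.25 clamp xy [-68.8  32.6] z 16.2 F xy [-2.2  4.1] Fz -0.2 rpy [179.5  -0.2  74.3]
30.67 clamp xy [-69.3  27.3] z 16.6 F xy [-1.1 13.1] Fz -4.4 rpy [179.3  -0.6  74.4]
31.08 clamp xy [-69.3  25.2] z 16.6 F xy [-0.2 15.2] Fz -5.1 rpy [179.2  -0.5  74.7]
31.5 clamp xy [-69.4  23.7] z 16.6 F xy [-1.1 15.8] Fz -6.2 rpy [179.2  -0.5  75.1]
```

```bash
c='from h import *
cs()'
python3 -m pendant '[[[-0.145,-0.185,0,0.004,-0.003,0,0],[-0.145,-0.185,0,0.004,-0.003,0,0],[-0.145,-0.185,0,0.004,-0.003,0,0],[-0.145,-0.185,0,0.004,-0.003,0,0],[-0.145,-0.185,0,0.004,-0.003,0,0]]]' >/dev/null; python3 -c "$c"
python3 -m pendant '[[[-0.145,-0.185,0,0.004,-0.003,0,0],[-0.145,-0.185,0,0.004,-0.003,0,0],[-0.145,-0.185,0,0.004,-0.003,0,0],[-0.145,-0.185,0,0.004,-0.003,0,0],[-0.145,-0.185,0,0.004,-0.003,0,0]]]' >/dev/null; python3 -c "$c"
```

```text
31.92 clamp xy [-69.5  22.9] z 16.6 F xy [-1.1 16.1] Fz -6.4 rpy [179.3  -0.5  75.5]
32.33 clamp xy [-69.6  22.5] z 16.6 F xy [-1.3 17. ] Fz -6.5 rpy [179.3  -0.5  75.9]
```

Squeezes 7, 8 and 9 all stall at the same angle (y about 22–23, home 16.6) with 16–17 N. Releasing, retreating and checking.

```bash
python3 -m pendant '[[[0.37,0.47,0,0.005,-0.005,0.01,0],[0.37,0.47,0,0,0,0,0],[0.37,0.47,0,0,0,0,0],[0.37,0.47,0,0,0,0,0],[0.37,0.47,0,0,0,0,0]]]' >/dev/null
python3 -m pendant '[[[0.2,0.3,-2,0,0,0,0],[0,0,-4,0,0,0,0],[0,0,-4,0,0,0,0],[0,0,-3,0,0,0,0],[0,0,0,0,0,0,0]]]'
python3 -m pendant '[[[3.5,-1,0,0,0,0,0],[3.5,-1,0,0,0,0,0],[3.5,-1,0,0,0,0,0],[3.5,-1,0,0,0,0,0],[3.5,-1,0,0,0,0,0]]]'
python3 -m pendant '[[[3.5,-1,0,0,0,0,0],[3.5,-1,0,0,0,0,0],[3,-1,0,0,0,0,0],[0,0,0,0,0,0,0],[0,0,0,0,0,0,0]]]'
python3 - <<'E'
from h import *
a=bot.camera("top"); b=bot.camera("scene")
m=1e-3;p=np.array([.50524,-.36513]);q=np.radians(-67.69);c,s=np.cos(q),np.sin(q)
for x,z,r in ((-68.5,.039,range(6,32,2)),(60,.034,range(18,92,2))):
  print(x)
  for y in r:
    u=pix("top",[p[0]+(c*x-s*y)*m,p[1]+(s*x+c*y)*m,z]); print(y,cv2.getRectSubPix(a,(1,1),tuple(map(float,u)))[0,0].tolist(),end=' ')
save(cv2.resize(np.hstack([a[110:230,280:400],b[170:290,270:390]]),(800,400),interpolation=cv2.INTER_CUBIC),'v10.png')
E
```

```text
time: 33.17
ee_pos: [0.5287, -0.2781, 0.1486]
tcp_rot: [179.9, -0.3, 75.3]
wrist_force: [1.1, -1.1, -0.3]
opening: 0.0002
time: 33.58
ee_pos: [0.5259, -0.0978, 0.151]
tcp_rot: [179.6, -0.0, 74.6]
wrist_force: [0.9, -0.2, 0.4]
opening: 0.0002
time: 34.0
ee_pos: [0.5218, 0.017, 0.1507]
tcp_rot: [179.6, -0.0, 74.9]
wrist_force: [-0.4, -0.5, 0.8]
opening: 0.0001
-68.5
6 [96, 124, 161] 8 [96, 123, 160] 10 [99, 120, 155] 12 [115, 113, 135] 14 [166, 98, 70] 16 [216, 111, 19] 18 [235, 117, 0] 20 [229, 112, 0] 22 [200, 96, 2] 24 [127, 76, 45] 26 [76, 71, 84] 28 [65, 83, 108] 30 [88, 113, 147] 60
18 [34, 32, 35] 20 [51, 34, 30] 22 [115, 59, 12] 24 [195, 98, 4] 26 [228, 119, 28] 28 [157, 116, 97] 30 [127, 122, 130] 32 [120, 124, 138] 34 [119, 121, 134] 36 [120, 122, 133] 38 [119, 120, 131] 40 [118, 119, 128] 42 [117, 120, 127] 44 [116, 119, 126] 46 [117, 119, 127] 48 [122, 122, 130] 50 [121, 123, 131] 52 [123, 125, 130] 54 [135, 125, 125] 56 [157, 116, 100] 58 [220, 129, 32] 60 [233, 132, 33] 62 [207, 140, 98] 64 [179, 168, 162] 66 [160, 160, 157] 68 [112, 113, 113] 70 [55, 55, 57] 72 [31, 31, 34] 74 [30, 29, 32] 76 [36, 34, 38] 78 [41, 41, 43] 80 [38, 39, 40] 82 [33, 34, 35] 84 [31, 32, 33] 86 [36, 40, 38] 88 [63, 70, 68] 90 [94, 103, 102]
```

View pics/v10.png

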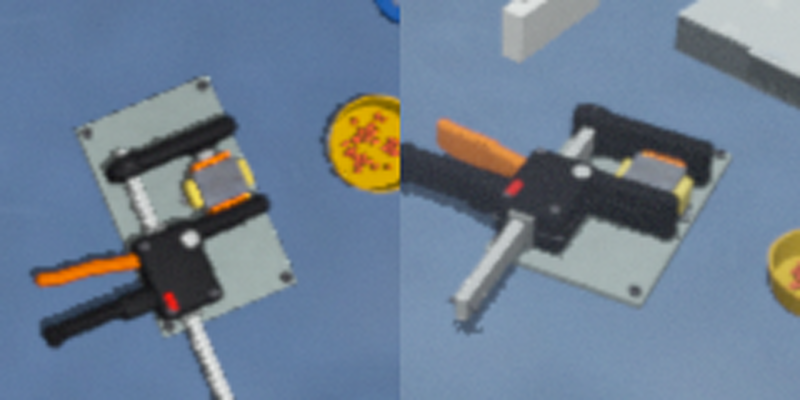

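The transformer is clamped between both orange faces, upright with its feet along the jaws. The trigger is out (14–24), and the dish is unmoved. One quick comparison of pad sink with the earlier picture, and of the other items' positions.

Run:
```python
from h import *
n=bot.camera("top")[:,:,::-1]; o=cv2.imread('pics/top8.png')
m=1e-3;p=np.array([.50524,-.36513]);q=np.radians(-67.69);c,s=np.cos(q),np.sin(q)
for nm,a in (("old",o),("new",n)):
  for y in range(52,104,2):
    u=pix("top",[p[0]+(c*60-s*y)*m,p[1]+(s*60+c*y)*m,.040]); b=cv2.getRectSubPix(np.ascontiguousarray(a),(1,1),tuple(map(float,u)))[0,0]; print(y,f"{b[2]}/{b[0]}",end=' ')
  print(nm)
f=cv2.imread('pics/top0.png')
for k,r in dict(cutter=(205,268,228,264),dish=(132,174,370,412)).items(): print(k,np.abs(f[r[0]:r[1],r[2]:r[3]].astype(int)-n[r[0]:r[1],r[2]:r[3]]).mean().round(1))
f=cv2.imread('pics/scene0.png');n=bot.camera("scene")[:,:,::-1]
print("spool",np.abs(f[120:145,226:250].astype(int)-n[120:145,226:250]).mean().round(1))
```

```text
52 128/139 54 129/138 56 129/137 58 126/134 60 109/113 62 100/106 64 115/124 66 151/163 68 155/167 70 157/168 72 157/161 74 157/132 76 189/59 78 226/21 80 234/52 82 201/140 84 184/173 86 181/182 88 179/181 90 154/156 92 96/97 94 51/51 96 31/30 98 35/36 100 40/42 102 44/46 old
52 123/130 54 138/122 56 182/86 58 238/24 60 230/32 62 190/103 64 164/153 66 145/146 68 85/86 70 47/49 72 28/31 74 29/32 76 37/39 78 40/42 80 36/39 82 31/36 84 32/35 86 45/48 88 71/76 90 98/105 92 131/142 94 147/159 96 149/162 98 149/161 100 150/161 102 150/161 new
cutter 2.8
dish 2.7
spool 6.5
```

```bash
python3 -c "
from h import *
st(); print(bot.job_done())"
```

```text
34.2 [0.522  0.0149 0.1507] [ 1.7959e+02 -1.0000e-02  7.4690e+01] F [-0.9 -0.2 -0.7] op 0.2
the job is handed in; nothing more can be done
None
```

The transformer is clamped upright between the orange faces with its feet along the jaws. The trigger is out, and I handed the job in at 34 s of robot time.

I stood the grey and yellow transformer in the nest, released it, and squeezed the trigger nine times with the shut fingers hooked in front of it.

**Squeezes:**
- The first four squeezes came fully home. The fifth was let go at about 13 N, a little light, and the sixth came about home at 15.5 N.
- The last three all stalled short of home at about the same angle, at 16 to 17 N.
- The highest wrist reading along the squeeze was 17.8 N. Forces were read only at the end of each call, so brief peaks in between were not seen.

**Last checks:**
- **Pad:** it had sunk about 5 mm (±1 mm) in the top picture, against the 4 to 8 mm asked for.
- **Trigger:** it was back at its starting position.
- **Side cutter and dish:** their pictures were unchanged.
- **Spool:** its picture differed slightly more (6.5 grey levels against under 3). I put this down to the arm or its shadow and did not check further; the arm never came near it.

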